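# Set the studio air line: regulator to mark three, valve shut and two turns open

### The arm

A 6-joint arm with a two-finger parallel gripper is mounted at the origin on the work surface. World frame = base frame: x ahead of the robot, y to its left, z up, the work surface at z = 0. Lengths are in mm, angles in rad, forces in N, time in s.
With the tool pointing down it reaches from about 350 to 875 mm from the base axis. Payload 4.2 kg.
Tool frame: the origin (TCP) lies between the finger pads, 19 mm behind the fingertips; this is the grasp point; z points along the fingers, y is the line along which they close (so a half turn about z gives the same grasp; the last joint's range is limited). The gripper opens to 85 mm and grips with 20 to 120 N. Pads are 22 mm wide; open, the fingers measure 114 mm over their backs; the gripper's body (76 mm by 85 mm) begins 54 mm behind the grasp point. The pads swing forward as they close: fully open they stand 13 mm farther back than shut.
Start: joints at [-1.039, 0.385, 0.008, 0, -1.194, -0.259], TCP at [168.41, -601.862, 250.012] pointing down, gripper open.
Joint ranges: [-3.14, 3.14], [-1.21, 2.06], [-1.07, 1.41], [-3.16, 2.05], [-2.99, -0.16], [-3.1, 3.1]. Speed limits (rad/s): [2.79, 2.79, 3.14, 3.14, 3.14, 3.14].

### API

Orientations are given as a unit quaternion [x, y, z, w].
In Python, from bench import arm gives the robot as it stands.
- The arm moves only by the shell command python3 -m pendant 'ROWS'. ROWS is JSON, a list of rows, each a list of 7 numbers: the shift along the tool's x, y, z in m, then the turn, a rotation vector about the tool's x, y, z in degrees, then the finger opening in m, from 0 to 0.0854. In form: [[x, y, z, wx, wy, wz, fingers], ...]. A call has 1 to 12 rows; each row shifts and turns the commanded pose from where the row before left it, along the tool's axes as they then stand; what a row does not reach is not made up. A row lasts 1/10 s, in which the tool goes at most 50 mm and 8.59 degrees, less where a joint would pass 70% of its speed; a pose out of reach is approached as far as the arm can. A call is refused whole if a number of a shift passes 0.05 or a number of a turn 8.59, either way. A call with a gripper value outside its range is refused whole. The fingers move at their own pace and stop on an object; the grip force is fixed at half the most. Time passes only in rows, so rows that do not move let the fingers close. It gives the time, the measured TCP pose, the force, the opening and the grip force at its end, in the units of the state.
- arm.read_state(): the state, without advancing time (a new reading comes with each control period).
- arm.get_image(name): name is "scene" or "top" or "wrist"; returns a dict with "image" (400x640x3 uint8, red, green, blue), "fx", "fy", "cx", "cy" (pixels), "xyz" and "rotation" of the camera in the world. Camera axes: x right, y down, z forward; pixel columns grow to the right and rows downward; lengths in mm; the calibration is good to about 2 mm. A picture is of the moment at which its call begins. There is no depth.
- arm.job_done(): hands the job in; it is judged then, once.
The state is a dict: "clock": time; "joints": joint angles; "joint_vel": joint speeds; "joint_efforts": joint torques, N m; "position": TCP position; "ee_rot": TCP orientation; "contact_force": force on the tool from outside, world axes, zero at the start; "wrist_torque": the same for the moment, N m; "gripper_width": finger opening in mm; "grasp_force": force on a finger pad.
Only numpy, scipy, OpenCV 4.12 (cv2) and the standard library are available. Lean on these libraries where they do the work, as an engineer would, in place of code of your own. Each camera call takes 0.05 s, during which the arm holds its last target. There are 200 camera calls.

### The job

Set up the studio's air line: first turn the regulator's ribbed sleeve so that its pointer clicks in at the mark with three dots. Then turn the valve's handwheel clockwise until it is shut against its stop, open it again by exactly two full turns, and finish while still holding its upright crank handle gripped between the fingers. Leave everything else on the table where it is.

Things in the scene. Friction and masses are not known exactly. Their poses are not given: they have to be found in the camera images.
- regulator: air regulator bolted to the table: steel base plate 120 x 100 x 10 mm, aluminium body, a flat dial plate 110 mm across at 70-74 mm height with four radial rows of 1 to 4 black dots. Origin: centre of the base's underside, below the sleeve's axis. In its frame the rows lie at +1.05 (1 dot), +0.35 (2), -0.35 (3), -1.05 rad (4) from its +x, counter-clockwise from above; a 40 mm gauge faces +x
- sleeve (a joint): turn in rad, clockwise from above, 0 to 2.4, of the regulator's ribbed black sleeve: upright cylinder 40 mm in diameter, 76 to 121 mm above the table, white pointer tab at its foot. Spring detents at 0.15 (one dot), 0.85 (two), 1.55 (three), 2.25 (four); starts between 0.1 and 0.9. Turning past a detent takes about 0.1 N m; near a mark it is drawn to it
- sleeve_grip (a point): point on the sleeve's vertical axis, 12 mm below its top (109 mm above the table): the place to grip it from above, anywhere around
- sleeve_pointer (a point): outer end of the sleeve's pointer tab, 31 mm from the axis, 79 mm above the table; a white line on the top of the sleeve points the same way
- valve: brass valve on a steel base plate 110 x 100 x 10 mm bolted to the table, with a short brass pipe along its own y and a dark three-spoke handwheel on top. Origin: centre of the base's underside, below the wheel's axis. Yaw and place vary; valve and regulator may stand either way round, left or right
- wheel (a joint): turn of the handwheel in rad: 0 = shut at its stop, grows as it opens, counter-clockwise from above, up to 25; starts between 1.5 and 7. Two turns open is 12.57. Friction about 0.12 N m; stays where it is left. The rim, mean radius 50 mm, lies 82 to 94 mm above the table. At 0 the crank handle lies along the valve's own +x from the axis
- wheel_axis (a point): point on the wheel's axis at the height of handle_grip, 127 mm above the table
- crank_handle: steel upright post 16 mm in diameter, 46 mm tall (97 to 143 mm above the table), on the wheel's rim 50 mm from the axis; it spins freely about its own upright axis, so it can be led round in a circle with the hand kept at one yaw. Origin: centre of its foot
- handle_grip (a point): point on the crank handle's own axis, 30 mm above its foot (127 mm above the table): the place to grip it from above; it goes round with the wheel
- tube_a: a paint tube, 110 x 34 x 16 mm, lying flat. A bystander, loose; origin at its underside
- tube_b: another paint tube, 110 x 34 x 16 mm, lying flat. A bystander, loose; origin at its underside
- phone: a black mobile phone, 110 x 52 x 12 mm, lying flat. A bystander, loose; origin at its underside
- jar: a closed paint jar, 64 mm across, 75 mm tall, standing. A bystander, loose; origin at its underside
- tape: a roll of masking tape, 90 mm across, 24 mm tall, lying flat. A bystander, loose; origin at its underside
- brayer: an ink roller with a wooden handle, about 155 x 115 x 36 mm, lying flat. A bystander, loose; origin at its underside
- palette: a shallow white mixing palette, 100 x 200 x 18 mm. A bystander, loose; origin at its underside
- brush: a paint brush lying flat, about 200 mm long. A bystander, loose; origin at its underside
Not all that is in view belongs to the job. What is shaped like the valve but purple is not meant.

How it is judged (in metres and radians):
On the way, in this order (a step that is already met when the one before it is completed fails the run):
1. the regulator's sleeve stands at the three-dot mark (value of joint sleeve between 1.4 and 1.7 rad), for 0.2 s.
2. the valve's wheel is shut against its stop (value of joint wheel below 0.1 rad), for 0.2 s.
3. the valve's wheel is two turns open (value of joint wheel between 12.3164 and 12.8164 rad), for 0.2 s.
At the end, for the whole second after the job is handed in: Sleeve at the three-dot mark (1.55 rad within 0.15); wheel still and two turns open from its stop (12.57 rad within 0.25); fingers gripping the crank handle with over 2 N, tool centre within 30 mm of its grip point (all of step 1 and all of step 3 and velocity of joint wheel between -0.1 and 0.1 rad/s and contact force between the fingers and crank_handle above 2 N and distance between the grasp point and handle_grip below 0.03 m); the arm keeps its last pose, push and grip.
It fails at once if a bystander is pushed more than 30 mm from its place (distance of any of tube_a, tube_b, phone, jar, tape, brayer, palette, brush from where it was at the start of the episode above 0.03 m).
It also fails if it takes over 67 s, if anything falls off the work surface, if the arm or the gripper's body presses on something with over 40 N, if the wrist force passes 120 N, or if a joint passes its speed limit or range.

## Working session

There is one attempt and no reset: what is moved stays moved. The work goes in short steps, Python scripts to look and compute and a shell command to move; the robot and the scene stay as the last step left them, time stands still between calls to the robot, and variables do not carry over. Pictures are saved under pics/ and viewed, at most 10 in all, crops included, and the job is handed in when it is done.

```bash
ls; mkdir -p pics; python3 - <<'E'
from bench import arm
import cv2,json,numpy as np
s=arm.read_state();print({k:np.round(v,3).tolist() for k,v in s.items()})
for n in ("scene","top"):
    d=arm.get_image(n);cv2.imwrite(f"pics/{n}0.png",d["image"][:,:,::-1]);print(n,[d[k] for k in("fx","fy","cx","cy")],np.round(d["xyz"],1),np.round(d["rotation"],4).tolist())
E
```

```text
pics
{'clock': 0.0, 'joints': [-1.039, 0.386, 0.007, -0.001, -1.194, -0.259], 'joint_vel': [0.001, -0.001, -0.0, -0.002, -0.001, 0.0], 'joint_efforts': [-0.0, -39.229, 18.84, 4.186, -0.005, 0.0], 'position': [168.292, -601.358, 248.905], 'ee_rot': [-0.136, 0.991, 0.001, -0.0], 'contact_force': [-0.315, 0.259, 0.729], 'wrist_torque': [0.036, 0.028, 0.003], 'grasp_force': 0.0, 'gripper_width': 85.488}
scene [375.3678472730651, 375.3678472730651, 319.2935261591657, 194.29628388028263] [1207.7  -49.  1173.2] [0.7219, 0.6333, -0.1841, -0.2096]
top [490.46470956454283, 490.46470956454283, 316.77528972716976, 198.85552486922026] [ 297.6   39.  1586.6] [-0.695, 0.7141, -0.0634, 0.0545]
```

View pics/scene0.png

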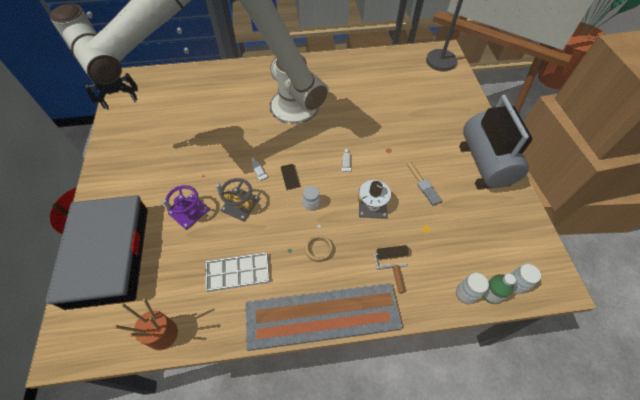

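View pics/top0.png

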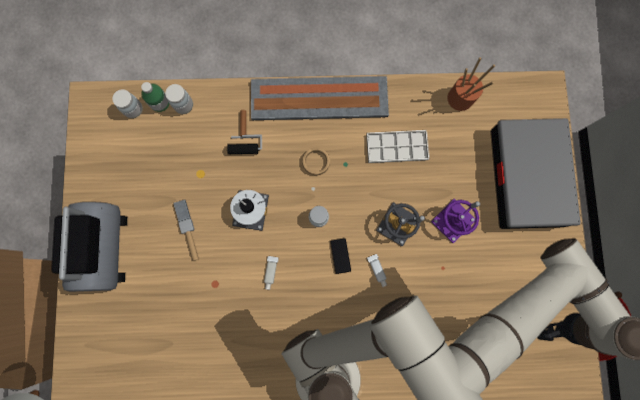

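The regulator (white dial, black sleeve) is at top (248,208) / scene (375,190). There are two valve shapes: a dark one at top (400,222) / scene (238,195), and a purple one at top (457,218) / scene (185,205). The dark one fits the description, because the task rules out purple. I'll confirm that in an enlarged crop.

```bash
cat > h.py <<'E'
import numpy as np,cv2
from bench import arm
from scipy.spatial.transform import Rotation as R
def rot(d):
    r=np.array(d["rotation"],float); return r if r.shape==(3,3) else R.from_quat(r).as_matrix()
def ray(d,u,v):
    w=rot(d)@np.array([(u-d["cx"])/d["fx"],(v-d["cy"])/d["fy"],1]);return np.array(d["xyz"],float),w/np.linalg.norm(w)
def plane(d,u,v,z):
    o,w=ray(d,u,v);return o+w*(z-o[2])/w[2]
def tri(*obs):
    A=np.zeros((3,3));b=np.zeros(3);L=[ray(*o) for o in obs]
    for o,w in L:
        P=np.eye(3)-np.outer(w,w);A+=P;b+=P@o
    p=np.linalg.solve(A,b);return p,[np.linalg.norm(np.cross(p-o,w)) for o,w in L]
def proj(d,p):
    c=rot(d).T@(np.array(p)-d["xyz"]);return c[0]/c[2]*d["fx"]+d["cx"],c[1]/c[2]*d["fy"]+d["cy"]
E
python3 - <<'E'
from h import *
t,s=arm.get_image("top"),arm.get_image("scene")
def crop(d,u,v,h=32):
    return cv2.resize(d["image"][v-h:v+h,u-h:u+h,::-1],(390,290) if 0 else (290,290),interpolation=cv2.INTER_CUBIC)
a=np.hstack([crop(t,248,208),crop(t,400,222)]);b=np.hstack([crop(s,375,195),crop(s,238,195)])
cv2.imwrite("pics/crop1.png",np.vstack([a,b]))
E
```

```text
(no output)
```

View pics/crop1.png

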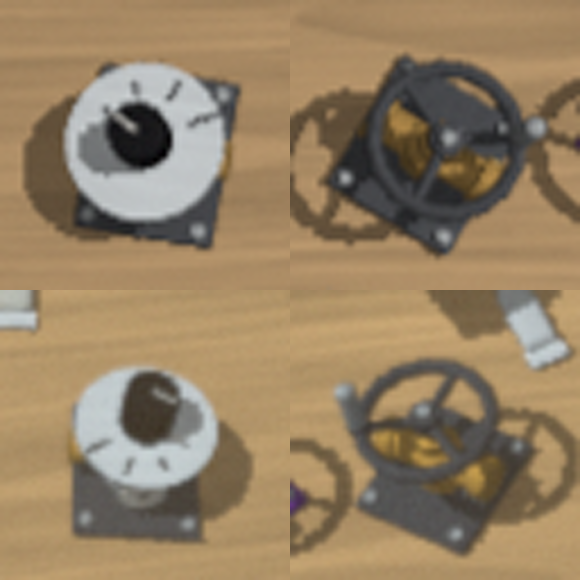

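The crop confirms it. The dark valve has a brass body, three spokes and a steel post at its rim (top ≈ (422,218), scene ≈ (218,185)). The regulator's four dot rows and the white line on its sleeve top are visible. Next I triangulate.

```bash
python3 - <<'E'
from h import *
t,s=arm.get_image("top"),arm.get_image("scene")
def disc(d,u,v,h=26):
    g=d["image"][v-h:v+h,u-h:u+h].astype(int)
    m=((g.min(2)>150)&(g.max(2)-g.min(2)<40)).astype(np.uint8)
    cs,_=cv2.findContours(m,cv2.RETR_EXTERNAL,cv2.CHAIN_APPROX_NONE);c=max(cs,key=cv2.contourArea)
    e=cv2.fitEllipse(cv2.convexHull(c));return (u-h+e[0][0],v-h+e[0][1]),e[1]
for n,o in {"disc":[(t,)+disc(t,248,208)[0],(s,)+disc(s,375,193)[0]],
 "sleeve_top":[(t,246.5,205.6),(s,377.2,185.5)],
 "hub":[(t,403.3,220.5),(s,235.6,189.5)],
 "handle_top":[(t,422.5,218.3),(s,217.9,185.3)]}.items():
    print(n,[np.round(x[1:],1).tolist() for x in o],*[np.round(x,1) for x in tri(*o)])
print(disc(t,248,208)[1])
for nm,(u,v) in {"jar":(318,216),"purple":(461,216),"tape":(316,161),"phone":(341,256),"tubeR":(376,270),"tubeL":(271,272),"brush":(187,230)}.items():print(nm,np.round(plane(t,u,v,{'jar':75,'purple':90}.get(nm,10))))
w=arm.get_image("wrist");print(w["fx"],w["xyz"],rot(w).round(3).tolist(),w["cx"],w["cy"])
E
```

```text
disc [[247.5, 206.6], [374.6, 192.8]] [533.6 233.3  71.7] [0.1 0.1]
sleeve_top [[246.5, 205.6], [377.2, 185.5]] [531.  234.2 113.1] [3.4 3.4]
hub [[403.3, 220.5], [235.6, 189.5]] [ 474.  -244.1   97.4] [2.1 2.1]
handle_top [[422.5, 218.3], [217.9, 185.3]] [ 474.6 -295.4  134.3] [1.7 1.7]
(34.10133361816406, 34.60035705566406)
jar [498.  14.  75.]
purple [ 484. -427.   90.]
tape [690.  14.  10.]
phone [376. -57.  10.]
tubeR [ 328. -167.   10.]
tubeL [331. 167.  10.]
brush [472. 436.  10.]
345.50800016624527 [  91.12702776 -622.63903042  374.96896709] [[-0.27, 0.915, 0.299], [0.963, 0.256, 0.085], [0.001, 0.311, -0.95]] 322.1045089797333 203.13789477783183
```

The heights and sizes fit: disc 71.7 mm (72 expected), hub 97 mm, handle top 134 mm. The wheel axis to handle distance is 51 mm. Next I plan the rows to a pose above the regulator, also turning the hand counter-clockwise.

```bash
cat >> h.py <<'E'
def plan(pts,n,dyaw=0,st=None,f=0.085):
    """print rows through world waypoints (mm), n rows each; dyaw deg ccw from above total, spread evenly"""
    s=arm.read_state();p=np.array(s["position"],float);R0=R.from_quat(s["ee_rot"])
    N=n*len(pts);k=0;dz=-dyaw/N
    for q in pts:
        q=np.array(q,float);step=(q-p)/n
        for i in range(n):
            v=R0.inv().apply(step)/1000;R0=R0*R.from_rotvec([0,0,np.radians(dz)])
            print("[%.3f,%.3f,%.3f,0,0,%.1f,%g]"%(*v,dz,f),end=",")
        p=q;print()
E
python3 - <<'E'
from h import *
plan([(533,233,250)],21,110)
E
```

```text
[-0.027,0.034,0.000,0,0,-5.2,0.085],[-0.030,0.031,0.000,0,0,-5.2,0.085],[-0.033,0.028,0.000,0,0,-5.2,0.085],[-0.036,0.025,0.000,0,0,-5.2,0.085],[-0.038,0.022,0.000,0,0,-5.2,0.085],[-0.039,0.018,0.000,0,0,-5.2,0.085],[-0.041,0.014,0.000,0,0,-5.2,0.085],[-0.042,0.011,0.000,0,0,-5.2,0.085],[-0.043,0.007,0.000,0,0,-5.2,0.085],[-0.043,0.003,0.000,0,0,-5.2,0.085],[-0.043,-0.001,0.000,0,0,-5.2,0.085],[-0.043,-0.005,0.000,0,0,-5.2,0.085],[-0.042,-0.009,0.000,0,0,-5.2,0.085],[-0.041,-0.013,0.000,0,0,-5.2,0.085],[-0.040,-0.017,0.000,0,0,-5.2,0.085],[-0.038,-0.020,0.000,0,0,-5.2,0.085],[-0.036,-0.024,0.000,0,0,-5.2,0.085],[-0.034,-0.027,0.000,0,0,-5.2,0.085],[-0.031,-0.030,0.000,0,0,-5.2,0.085],[-0.029,-0.033,0.000,0,0,-5.2,0.085],[-0.026,-0.035,0.000,0,0,-5.2,0.085],
```

```bash
python3 -m pendant '[[-0.027,0.034,0,0,0,-5.2,0.085],[-0.030,0.031,0,0,0,-5.2,0.085],[-0.033,0.028,0,0,0,-5.2,0.085],[-0.036,0.025,0,0,0,-5.2,0.085],[-0.038,0.022,0,0,0,-5.2,0.085],[-0.039,0.018,0,0,0,-5.2,0.085],[-0.041,0.014,0,0,0,-5.2,0.085],[-0.042,0.011,0,0,0,-5.2,0.085],[-0.043,0.007,0,0,0,-5.2,0.085],[-0.043,0.003,0,0,0,-5.2,0.085],[-0.043,-0.001,0,0,0,-5.2,0.085]]'
python3 -m pendant '[[-0.043,-0.005,0,0,0,-5.2,0.085],[-0.042,-0.009,0,0,0,-5.2,0.085],[-0.041,-0.013,0,0,0,-5.2,0.085],[-0.040,-0.017,0,0,0,-5.2,0.085],[-0.038,-0.020,0,0,0,-5.2,0.085],[-0.036,-0.024,0,0,0,-5.2,0.085],[-0.034,-0.027,0,0,0,-5.2,0.085],[-0.031,-0.030,0,0,0,-5.2,0.085],[-0.029,-0.033,0,0,0,-5.2,0.085],[-0.026,-0.035,0,0,0,-5.2,0.085],[0,0,0,0,0,0,0.085],[0,0,0,0,0,0,0.085]]'
python3 - <<'E'
from h import *
s=arm.read_state();print(s["position"],s["joints"])
w=arm.get_image("wrist");cv2.imwrite("pics/w1.png",w["image"][:,:,::-1]);np.save("w1.npy",w,allow_pickle=True)
print(proj(w,(533.6,233.3,72)),proj(w,(533.6,233.3,121)))
E
```

```text
clock: 1.45
position: [359.4, -163.0, 250.4]
ee_rot: [-0.595, 0.804, -0.0, 0.001]
contact_force: [1.1, -0.3, -0.1]
gripper_width: 84.8
grasp_force: 0.0
clock: 2.65
position: [537.1, 230.5, 249.2]
ee_rot: [0.886, -0.463, -0.0, 0.001]
contact_force: [0.2, 0.3, -0.0]
gripper_width: 85.2
grasp_force: 0.0
[537.1079327  230.4886635  249.20257581] [ 6.82196576e-01  3.17322740e-01 -9.50797647e-02 -2.21375530e-04
 -1.16005736e+00 -7.36802494e-02]
(np.float64(323.3235103041507), np.float64(186.58199248779817)) (np.float64(323.6301577491168), np.float64(203.4788403004303))
```

View pics/w1.png

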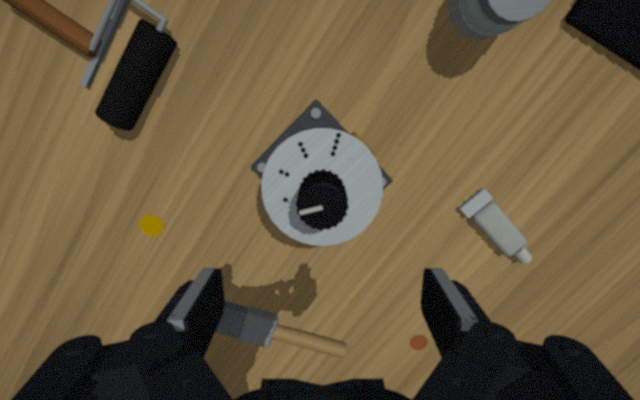

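The wrist view shows the dial centred near (323,187). The dot rows are at about (285,199) for 1, (284,173) for 2, (303,150) for 3 and (336,144) for 4. The white line on the sleeve top runs from (322,208) to (300,212). I measure the angles.

```bash
python3 - <<'E'
from h import *
w=np.load("w1.npy",allow_pickle=True).item();g=w["image"].astype(int)
# sleeve-top: disc fit
m=((g.min(2)>125)&(g.max(2)-g.min(2)<40)).astype(np.uint8);m[:, :240]=0;m[:,400:]=0;m[:110]=0;m[255:]=0
n,l,st,c=cv2.connectedComponentsWithStats(m);i=l[200,360]
cs,_=cv2.findContours((l==i).astype(np.uint8),cv2.RETR_EXTERNAL,cv2.CHAIN_APPROX_NONE)
e=cv2.fitEllipse(cv2.convexHull(max(cs,key=cv2.contourArea)));print("disc ell",e)
C=plane(w,*e[0],74);print("disc centre",C)
# dots: dark small comps
dk=((g.max(2)<90)).astype(np.uint8);n,l,st,c=cv2.connectedComponentsWithStats(dk[125:250,260:390])
for k in range(1,n):
    if st[k,4]<60:
        u,v=c[k]+[260,125];p=plane(w,u,v,74)-C;print("dot",round(u),round(v),st[k,4],round(np.hypot(*p[:2]),1),round(np.arctan2(p[1],p[0]),3))
ln=((g.min(2)>100)).astype(np.uint8)
sub=ln[200:222,295:330];n,l,st,c=cv2.connectedComponentsWithStats(sub);
for k in range(1,n):print("ln",st[k],c[k]+[295,200])
T=[plane(w,*q,121) for q in((300,212),(322,208.5))];d=T[0]-T[1];print("line",np.arctan2(d[1],d[0]),T)
E
```

```text
disc ell ((321.9403381347656, 186.60791015625), (116.83995819091797, 121.27845001220703), 89.75389099121094)
disc centre [534.93307847 233.58596549  74.        ]
dot 338 135 10 48.2 -1.252
dot 336 141 12 42.7 -1.254
dot 300 144 10 42.9 -0.502
dot 334 148 13 36.8 -1.26
dot 303 150 13 37.4 -0.495
dot 332 154 12 31.4 -1.26
dot 305 155 13 31.8 -0.489
dot 281 171 11 38.9 0.24
dot 260 175 11 55.9 0.411
dot 286 174 10 33.6 0.256
dot 260 186 1 55.8 0.599
dot 260 189 1 56.0 0.649
dot 285 199 10 35.7 0.954
dot 306 230 1 44.8 1.839
ln [  4   6  24   9 100] [310.4 209.8]
line 0.775508802473845 [array([544.68966467, 249.54702037, 121.        ]), array([532.28512803, 237.3854349 , 121.        ])]
```

Rows fit a regulator yaw of about -0.14, and the line at 0.776 gives a sleeve turn of about 0.29 rad. So it needs about 1.26 rad (72°) clockwise. The axis (534, 233.4) agrees across all the views.

```bash
python3 - <<'E'
from h import *
plan([(534,233.4,109)],5)
E
```

```text
[-0.001,0.000,0.028,0,0,0.0,0.085],[-0.001,0.000,0.028,0,0,0.0,0.085],[-0.001,0.000,0.028,0,0,0.0,0.085],[-0.001,0.000,0.028,0,0,0.0,0.085],[-0.001,0.000,0.028,0,0,0.0,0.085],
```

```bash
python3 -m pendant '[[-0.001,0,0.028,0,0,0,0.085],[-0.001,0,0.028,0,0,0,0.085],[-0.001,0,0.028,0,0,0,0.085],[-0.001,0,0.028,0,0,0,0.085],[0,0,0.028,0,0,0,0.085],[0,0,0,0,0,0,0.085],[0,0,0,0,0,0,0],[0,0,0,0,0,0,0],[0,0,0,0,0,0,0],[0,0,0,0,0,0,0],[0,0,0,0,0,0,0],[0,0,0,0,0,0,0]]'
```

```text
clock: 3.9
position: [535.4, 233.3, 112.2]
ee_rot: [0.886, -0.463, 0.001, -0.001]
contact_force: [-2.1, -1.3, 6.1]
gripper_width: 38.3
grasp_force: 60.0
```

```bash
python3 -m pendant '[[0,0,0,0,0,6,0],[0,0,0,0,0,6,0],[0,0,0,0,0,6,0],[0,0,0,0,0,6,0],[0,0,0,0,0,6,0],[0,0,0,0,0,6,0],[0,0,0,0,0,6,0],[0,0,0,0,0,6,0],[0,0,0,0,0,6,0],[0,0,0,0,0,6,0],[0,0,0,0,0,6,0],[0,0,0,0,0,6,0]]'
python3 -m pendant '[[0,0,0,0,0,0,0],[0,0,0,0,0,0,0],[0,0,0,0,0,0,0],[0,0,0,0,0,0,0.085],[0,0,0,0,0,0,0.085],[0,0,0,0,0,0,0.085],[0,0,0,0,0,0,0.085],[0,0,-0.028,0,0,0,0.085],[0,0,-0.028,0,0,0,0.085],[0,0,-0.028,0,0,0,0.085],[0,0,-0.028,0,0,0,0.085],[0,0,-0.028,0,0,0,0.085]]'
python3 - <<'E'
from h import *
s=arm.read_state();print(s["position"],s["joints"])
w=arm.get_image("wrist");np.save("w2.npy",w,allow_pickle=True)
u,v=map(int,proj(w,(534,233.4,90)));print(u,v)
cv2.imwrite("pics/w2.png",cv2.resize(w["image"][v-75:v+75,u-75:u+75,::-1],(600,600),interpolation=cv2.INTER_CUBIC))
E
```

```text
clock: 5.1
position: [532.9, 233.1, 112.2]
ee_rot: [-0.443, 0.897, 0.0, -0.001]
contact_force: [-9.9, 1.0, 11.3]
gripper_width: 38.6
grasp_force: 60.8
clock: 6.3
position: [535.1, 233.0, 251.1]
ee_rot: [-0.445, 0.896, -0.0, -0.0]
contact_force: [0.1, -0.7, -0.1]
gripper_width: 85.2
grasp_force: 0.0
[535.07835669 232.9794392  251.08230987] [ 6.88037637e-01  3.13766441e-01 -9.54874065e-02  4.55353105e-05
 -1.16165227e+00 -1.33710250e+00]
322 186
```

View pics/w2.png

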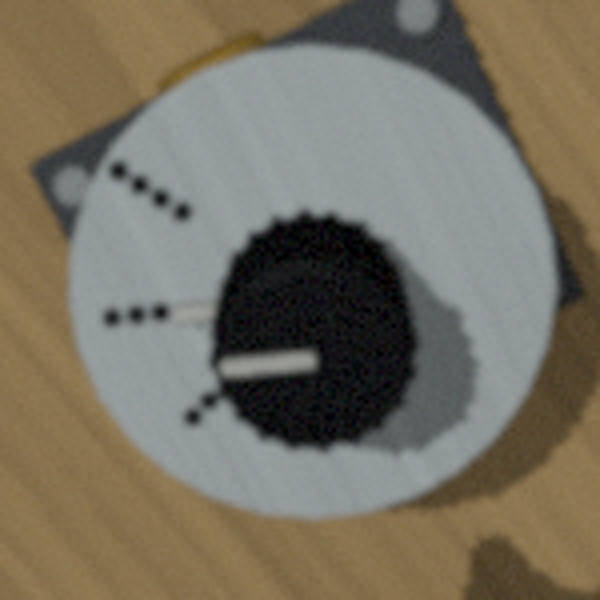

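The pointer sits in line with the three-dot row (dots at crop (110–160,315), tab at (195,313)), so the sleeve is clicked in. Next is the valve.

```bash
python3 - <<'E'
from h import *
plan([(474,-225,250)],12,37)
E
```

```text
[0.034,-0.019,0.000,0,0,-3.1,0.085],[0.035,-0.017,0.000,0,0,-3.1,0.085],[0.036,-0.015,0.000,0,0,-3.1,0.085],[0.036,-0.013,0.000,0,0,-3.1,0.085],[0.037,-0.011,0.000,0,0,-3.1,0.085],[0.038,-0.009,0.000,0,0,-3.1,0.085],[0.038,-0.007,0.000,0,0,-3.1,0.085],[0.038,-0.005,0.000,0,0,-3.1,0.085],[0.038,-0.003,0.000,0,0,-3.1,0.085],[0.039,-0.001,0.000,0,0,-3.1,0.085],[0.039,0.001,0.000,0,0,-3.1,0.085],[0.038,0.003,0.000,0,0,-3.1,0.085],
```

```bash
python3 -m pendant '[[0.034,-0.019,0,0,0,-3.1,0.085],[0.035,-0.017,0,0,0,-3.1,0.085],[0.036,-0.015,0,0,0,-3.1,0.085],[0.036,-0.013,0,0,0,-3.1,0.085],[0.037,-0.011,0,0,0,-3.1,0.085],[0.038,-0.009,0,0,0,-3.1,0.085],[0.038,-0.007,0,0,0,-3.1,0.085],[0.038,-0.005,0,0,0,-3.1,0.085],[0.038,-0.003,0,0,0,-3.1,0.085],[0.039,-0.001,0,0,0,-3.1,0.085],[0.039,0.001,0,0,0,-3.1,0.085],[0.038,0.003,0,0,0,-3.1,0.085]]'
python3 -m pendant '[[0,0,0,0,0,0,0.06],[0,0,0,0,0,0,0.06],[0,0,0,0,0,0,0.06]]'
python3 - <<'E'
from h import *
w=arm.get_image("wrist");np.save("w3.npy",w,allow_pickle=True);cv2.imwrite("pics/w3.png",w["image"][:,:,::-1])
print(proj(w,(474,-244,97)),proj(w,(475,-295,143)))
E
python3 -m pendant '[[0.03,0,0,0,0,0,0.06],[0.03,0,0,0,0,0,0.06],[0,0,0,0,0,0,0.06],[0,0,0,0,0,0,0.06]]'
python3 - <<'E'
from h import *
s=arm.read_state();print(s["position"],s["ee_rot"],s["joints"])
w=arm.get_image("wrist");np.save("w4.npy",w,allow_pickle=True);cv2.imwrite("pics/w4.png",w["image"][:,:,::-1])
print(proj(w,(474,-244,97)),proj(w,(475,-295,143)))
a=np.load("w3.npy",allow_pickle=True).item()["image"]
cv2.imwrite("pics/w34.png",np.vstack([a[:300],w["image"][:300]])[:,:,::-1])
E
```

```text
clock: 7.55
position: [470.0, -228.0, 250.0]
ee_rot: [0.708, -0.706, 0.0, -0.0]
contact_force: [0.8, 0.6, 0.9]
gripper_width: 84.9
grasp_force: 0.0
clock: 7.85
position: [470.5, -225.8, 249.9]
ee_rot: [0.707, -0.707, -0.0, -0.0]
contact_force: [-0.1, -0.0, -0.4]
gripper_width: 59.7
grasp_force: 0.0
(np.float64(317.300209018786), np.float64(168.0562255726971)) (np.float64(314.61970291225157), np.float64(106.0402243272258))
clock: 8.3
position: [470.6, -285.6, 249.8]
ee_rot: [0.707, -0.707, -0.0, -0.0]
contact_force: [0.9, -0.6, 0.8]
gripper_width: 60.2
grasp_force: 0.0
[ 470.64814884 -285.60541685  249.76344168] [ 7.07406769e-01 -7.06806613e-01 -2.75509986e-04 -7.26752052e-06] [-2.51078576e-01  2.58755608e-01 -1.76591822e-01 -3.22984177e-04
 -1.13591586e+00  2.52063467e-01]
(np.float64(317.62444409250224), np.float64(235.20259458268774)) (np.float64(315.2511333445219), np.float64(194.48081222851008))
```

View pics/w34.png

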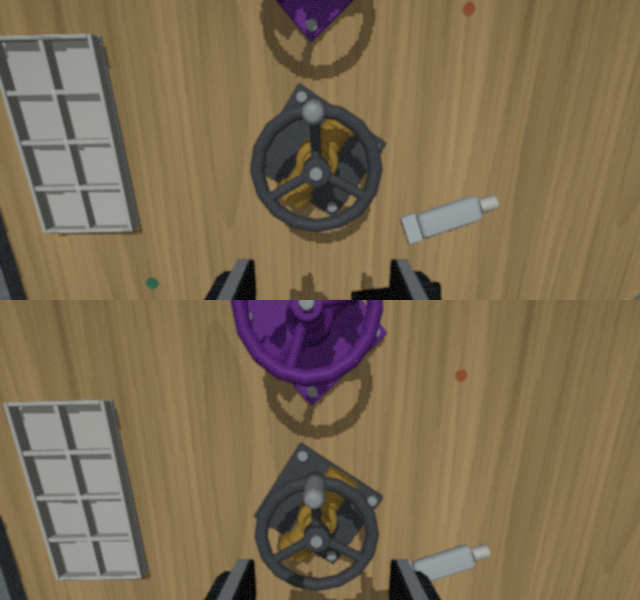

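The dark wheel's hub is at (316,174) in view one and (317,241) in view two. The handle top is at (313,110) and (314,187). The purple decoy lies well beyond. I refine with masks and triangulate.

```bash
python3 - <<'E'
from h import *
W=[np.load(f"w{i}.npy",allow_pickle=True).item() for i in(3,4)]
def blob(w,u,v,h=13):
    g=w["image"][v-h:v+h,u-h:u+h].astype(int);m=((g.min(2)>105)&(g.max(2)-g.min(2)<30)).astype(np.uint8)
    n,l,st,c=cv2.connectedComponentsWithStats(m);k=1+np.argmax(st[1:,4]);return c[k][0]+u-h,c[k][1]+v-h,st[k,4],st[k,:4].tolist()
def rim(w,u,v,h=75):
    g=w["image"].astype(int);m=np.zeros((400,640),np.uint8);m[v-h:v+h,u-h:u+h]=((g.max(2)<80))[v-h:v+h,u-h:u+h]
    cs,_=cv2.findContours(m,cv2.RETR_LIST,cv2.CHAIN_APPROX_NONE)
    return m
hub=[blob(w,*q,9) for w,q in zip(W,((316,174),(317,241)))];han=[blob(w,*q) for w,q in zip(W,((313,110),(314,187)))]
print(hub,han)
H=tri(*[(w,b[0],b[1]) for w,b in zip(W,hub)]);print("hub",H)
P=tri(*[(w,b[0],b[1]) for w,b in zip(W,han)]);print("handle",P)
for w,b,c in zip(W,hub,han):print(plane(w,b[0],b[1],97),plane(w,c[0],c[1],143))
E
```

```text
[(np.float64(315.44545454545454), np.float64(173.5), np.int32(110), [3, 3, 12, 12]), (np.float64(316.0111111111111), np.float64(241.37777777777777), np.int32(90), [3, 4, 11, 11])] [(np.float64(312.1800766283525), np.float64(110.52873563218391), np.int32(261), [3, 4, 19, 20]), (np.float64(313.0507246376812), np.float64(195.08695652173913), np.int32(138), [4, 15, 17, 11])]
hub (array([ 475.37515125, -240.8504557 ,  103.0258214 ]), [np.float64(0.05128962252230518), np.float64(0.05128962252236632)])
handle (array([ 476.83017899, -291.65505324,  133.43780229]), [np.float64(0.03227072876645068), np.float64(0.03227072876640369)])
[ 475.54131924 -239.42770839   97.        ] [ 476.6004391  -292.18600787  143.        ]
[ 475.43227802 -238.1036634    97.        ] [ 476.54585315 -294.55362762  143.        ]
```

The axis is (475.4,-241.0) and the handle (476.7,-291.5). They are 50.5 mm apart against 50 expected, and the hub and handle heights of 103 and about 133 mm are plausible. I descend and grip.

```bash
python3 -m pendant '[[0.003,-0.003,0,0,0,0,0.06],[0.003,-0.003,0.023,0,0,0,0.06],[0,0,0.025,0,0,0,0.06],[0,0,0.025,0,0,0,0.06],[0,0,0.025,0,0,0,0.06],[0,0,0.025,0,0,0,0.06],[0,0,0,0,0,0,0.06],[0,0,0,0,0,0,0],[0,0,0,0,0,0,0],[0,0,0,0,0,0,0],[0,0,0,0,0,0,0],[0,0,0,0,0,0,0]]'
python3 - <<'E'
from h import *
C=np.array([475.4,-241.0]);r=50.3
def rows(a0,step,n):
    o=[]
    for i in range(n):
        a,b=np.radians([a0+i*step,a0+(i+1)*step]);d=r*np.array([np.cos(b)-np.cos(a),np.sin(b)-np.sin(a)])/1000
        o.append("[%.4f,%.4f,0,0,0,0,0]"%(-d[1],-d[0]))
    print(a0,",".join(o))
rows(-90,-15,24)
rows(-90,15,24)
E
```

```text
clock: 9.55
position: [477.3, -292.5, 128.8]
ee_rot: [0.707, -0.707, 0.001, -0.001]
contact_force: [-0.9, 2.0, 5.6]
gripper_width: 14.4
grasp_force: 58.7
-90 [-0.0017,0.0130,0,0,0,0,0],[-0.0050,0.0121,0,0,0,0,0],[-0.0080,0.0104,0,0,0,0,0],[-0.0104,0.0080,0,0,0,0,0],[-0.0121,0.0050,0,0,0,0,0],[-0.0130,0.0017,0,0,0,0,0],[-0.0130,-0.0017,0,0,0,0,0],[-0.0121,-0.0050,0,0,0,0,0],[-0.0104,-0.0080,0,0,0,0,0],[-0.0080,-0.0104,0,0,0,0,0],[-0.0050,-0.0121,0,0,0,0,0],[-0.0017,-0.0130,0,0,0,0,0],[0.0017,-0.0130,0,0,0,0,0],[0.0050,-0.0121,0,0,0,0,0],[0.0080,-0.0104,0,0,0,0,0],[0.0104,-0.0080,0,0,0,0,0],[0.0121,-0.0050,0,0,0,0,0],[0.0130,-0.0017,0,0,0,0,0],[0.0130,0.0017,0,0,0,0,0],[0.0121,0.0050,0,0,0,0,0],[0.0104,0.0080,0,0,0,0,0],[0.0080,0.0104,0,0,0,0,0],[0.0050,0.0121,0,0,0,0,0],[0.0017,0.0130,0,0,0,0,0]
-90 [-0.0017,-0.0130,0,0,0,0,0],[-0.0050,-0.0121,0,0,0,0,0],[-0.0080,-0.0104,0,0,0,0,0],[-0.0104,-0.0080,0,0,0,0,0],[-0.0121,-0.0050,0,0,0,0,0],[-0.0130,-0.0017,0,0,0,0,0],[-0.0130,0.0017,0,0,0,0,0],[-0.0121,0.0050,0,0,0,0,0],[-0.0104,0.0080,0,0,0,0,0],[-0.0080,0.0104,0,0,0,0,0],[-0.0050,0.0121,0,0,0,0,0],[-0.0017,0.0130,0,0,0,0,0],[0.0017,0.0130,0,0,0,0,0],[0.0050,0.0121,0,0,0,0,0],[0.0080,0.0104,0,0,0,0,0],[0.0104,0.0080,0,0,0,0,0],[0.0121,0.0050,0,0,0,0,0],[0.0130,0.0017,0,0,0,0,0],[0.0130,-0.0017,0,0,0,0,0],[0.0121,-0.0050,0,0,0,0,0],[0.0104,-0.0080,0,0,0,0,0],[0.0080,-0.0104,0,0,0,0,0],[0.0050,-0.0121,0,0,0,0,0],[0.0017,-0.0130,0,0,0,0,0]
```

Gripped at 14–16 mm, as expected for the post. I now turn clockwise, 105° first. From the pipe direction the stop lies near 118° or 298° on.

```bash
python3 -m pendant '[[-0.0017,0.013,0,0,0,0,0],[-0.005,0.0121,0,0,0,0,0],[-0.008,0.0104,0,0,0,0,0],[-0.0104,0.008,0,0,0,0,0],[-0.0121,0.005,0,0,0,0,0],[-0.013,0.0017,0,0,0,0,0],[-0.013,-0.0017,0,0,0,0,0],[0,0,0,0,0,0,0],[0,0,0,0,0,0,0]]'
cat > ang.py <<'E'
from h import *
s=arm.read_state();p=s["position"]-np.array([475.4,-241.0,0]);print("handle angle %.1f deg r %.1f"%(np.degrees(np.arctan2(p[1],p[0])),np.hypot(p[0],p[1])),np.round(s["contact_force"],1),np.round(s["position"],1))
E
python3 ang.py
```

```text
clock: 10.45
position: [427.8, -228.6, 128.7]
ee_rot: [0.708, -0.707, 0.0, -0.0]
contact_force: [-2.0, 3.0, 10.7]
gripper_width: 14.3
grasp_force: 59.9
handle angle 165.4 deg r 49.2 [-2.   3.  10.7] [ 427.8 -228.6  128.7]
```

```bash
python3 -m pendant '[[-0.0121,-0.005,0,0,0,0,0],[-0.0104,-0.008,0,0,0,0,0],[0,0,0,0,0,0,0],[0,0,0,0,0,0,0]]'; python3 ang.py
```

```text
clock: 10.85
position: [441.7, -206.0, 128.7]
ee_rot: [0.708, -0.707, 0.001, -0.001]
contact_force: [-0.7, 3.4, 10.1]
gripper_width: 14.0
grasp_force: 59.9
handle angle 133.9 deg r 48.6 [-0.7  3.4 10.1] [ 441.7 -206.   128.7]
```

No stop there, so it should come near -28°, about 160° further.

```bash
python3 -m pendant '[[-0.008,-0.0104,0,0,0,0,0],[-0.005,-0.0121,0,0,0,0,0],[-0.0017,-0.013,0,0,0,0,0],[0.0017,-0.013,0,0,0,0,0],[0.005,-0.0121,0,0,0,0,0],[0.008,-0.0104,0,0,0,0,0],[0.0104,-0.008,0,0,0,0,0],[0.0121,-0.005,0,0,0,0,0],[0.013,-0.0017,0,0,0,0,0],[0,0,0,0,0,0,0],[0,0,0,0,0,0,0]]'; python3 ang.py
python3 -m pendant '[[0.0065,0,0,0,0,0,0],[0.0065,0.001,0,0,0,0,0],[0,0,0,0,0,0,0],[0,0,0,0,0,0,0]]'; python3 ang.py
```

```text
clock: 11.95
position: [525.9, -243.3, 128.8]
ee_rot: [0.707, -0.707, 0.0, 0.001]
contact_force: [-3.4, -2.3, 8.1]
gripper_width: 14.5
grasp_force: 59.7
handle angle -2.6 deg r 50.5 [-3.4 -2.3  8.1] [ 525.9 -243.3  128.8]
clock: 12.35
position: [524.2, -255.6, 128.8]
ee_rot: [0.707, -0.707, -0.0, 0.001]
contact_force: [-3.7, -0.9, 9.4]
gripper_width: 14.2
grasp_force: 59.8
handle angle -16.6 deg r 50.9 [-3.7 -0.9  9.4] [ 524.2 -255.6  128.8]
```

Next, small steps onto the stop.

```bash
python3 -m pendant '[[0.0065,0.002,0,0,0,0,0],[0,0,0,0,0,0,0]]'; python3 ang.py
python3 -m pendant '[[0.006,0.003,0,0,0,0,0],[0,0,0,0,0,0,0]]'; python3 ang.py
python3 -m pendant '[[0.005,0.003,0,0,0,0,0],[0,0,0,0,0,0,0]]'; python3 ang.py
```

```text
clock: 12.55
position: [522.1, -261.8, 128.7]
ee_rot: [0.707, -0.707, -0.001, 0.001]
contact_force: [-3.7, 0.9, 10.1]
gripper_width: 14.1
grasp_force: 59.8
handle angle -24.0 deg r 51.1 [-3.7  0.9 10.1] [ 522.1 -261.8  128.7]
clock: 12.75
position: [519.2, -267.6, 128.7]
ee_rot: [0.707, -0.707, -0.001, 0.0]
contact_force: [-4.0, 2.4, 10.0]
gripper_width: 14.1
grasp_force: 59.8
handle angle -31.3 deg r 51.2 [-4.   2.4 10. ] [ 519.2 -267.6  128.7]
clock: 12.95
position: [517.6, -270.3, 128.7]
ee_rot: [-0.707, 0.707, 0.001, 0.002]
contact_force: [-1.0, 11.1, 9.8]
gripper_width: 14.4
grasp_force: 59.9
handle angle -34.8 deg r 51.4 [-1.  11.1  9.8] [ 517.6 -270.3  128.7]
```

```bash
python3 -m pendant '[[0.004,0.003,0,0,0,0,0],[0,0,0,0,0,0,0],[0,0,0,0,0,0,0],[0,0,0,0,0,0,0]]'; python3 ang.py
```

```text
clock: 13.35
position: [517.3, -270.8, 128.7]
ee_rot: [0.708, -0.707, 0.0, -0.005]
contact_force: [4.0, 23.7, 10.5]
gripper_width: 14.2
grasp_force: 60.0
handle angle -35.4 deg r 51.5 [ 4.  23.7 10.5] [ 517.3 -270.8  128.7]
```

The stop is firm at about -35°: the handle barely moved while the force rose to 24 N. This matches the pipe direction. I back off the overdrive, then make two full turns counter-clockwise.

```bash
python3 -m pendant '[[-0.004,-0.003,0,0,0,0,0],[-0.003,-0.002,0,0,0,0,0],[0,0,0,0,0,0,0]]';python3 ang.py; python3 - <<'E'
import numpy as np
for k in range(2):
    o=[]
    for i in range(12):
        a,b=np.radians([-35+15*(i+12*k),-20+15*(i+12*k)]);d=.0503*np.array([np.cos(b)-np.cos(a),np.sin(b)-np.sin(a)])
        o.append("[%.4f,%.4f,0,0,0,0,0]"%(-d[1],-d[0]))
    print(",".join(o))
E
```

```text
clock: 13.65
position: [518.7, -268.6, 128.7]
ee_rot: [0.708, -0.707, -0.001, 0.0]
contact_force: [-3.9, 5.6, 10.5]
gripper_width: 13.8
grasp_force: 60.0
handle angle -32.5 deg r 51.3 [-3.9  5.6 10.5] [ 518.7 -268.6  128.7]
[-0.0116,-0.0061,0,0,0,0,0],[-0.0128,-0.0028,0,0,0,0,0],[-0.0131,0.0006,0,0,0,0,0],[-0.0125,0.0039,0,0,0,0,0],[-0.0111,0.0071,0,0,0,0,0],[-0.0089,0.0097,0,0,0,0,0],[-0.0061,0.0116,0,0,0,0,0],[-0.0028,0.0128,0,0,0,0,0],[0.0006,0.0131,0,0,0,0,0],[0.0039,0.0125,0,0,0,0,0],[0.0071,0.0111,0,0,0,0,0],[0.0097,0.0089,0,0,0,0,0]
[0.0116,0.0061,0,0,0,0,0],[0.0128,0.0028,0,0,0,0,0],[0.0131,-0.0006,0,0,0,0,0],[0.0125,-0.0039,0,0,0,0,0],[0.0111,-0.0071,0,0,0,0,0],[0.0089,-0.0097,0,0,0,0,0],[0.0061,-0.0116,0,0,0,0,0],[0.0028,-0.0128,0,0,0,0,0],[-0.0006,-0.0131,0,0,0,0,0],[-0.0039,-0.0125,0,0,0,0,0],[-0.0071,-0.0111,0,0,0,0,0],[-0.0097,-0.0089,0,0,0,0,0]
```

```bash
python3 -m pendant '[[-0.0116,-0.0061,0,0,0,0,0],[-0.0128,-0.0028,0,0,0,0,0],[-0.0131,0.0006,0,0,0,0,0],[-0.0125,0.0039,0,0,0,0,0],[-0.0111,0.0071,0,0,0,0,0],[-0.0089,0.0097,0,0,0,0,0],[-0.0061,0.0116,0,0,0,0,0],[-0.0028,0.0128,0,0,0,0,0],[0.0006,0.0131,0,0,0,0,0],[0.0039,0.0125,0,0,0,0,0],[0.0071,0.0111,0,0,0,0,0],[0.0097,0.0089,0,0,0,0,0]]'; python3 ang.py
python3 -m pendant '[[0.0116,0.0061,0,0,0,0,0],[0.0128,0.0028,0,0,0,0,0],[0.0131,-0.0006,0,0,0,0,0],[0.0125,-0.0039,0,0,0,0,0],[0.0111,-0.0071,0,0,0,0,0],[0.0089,-0.0097,0,0,0,0,0],[0.0061,-0.0116,0,0,0,0,0],[0.0028,-0.0128,0,0,0,0,0],[-0.0006,-0.0131,0,0,0,0,0],[-0.0039,-0.0125,0,0,0,0,0],[-0.0071,-0.0111,0,0,0,0,0],[-0.0097,-0.0089,0,0,0,0,0]]'; python3 ang.py
```

```text
clock: 14.85
position: [436.8, -211.4, 128.7]
ee_rot: [0.708, -0.707, 0.0, -0.001]
contact_force: [-1.3, 4.2, 11.0]
gripper_width: 13.9
grasp_force: 60.0
handle angle 142.5 deg r 48.7 [-1.3  4.2 11. ] [ 436.8 -211.4  128.7]
clock: 16.05
position: [518.1, -269.6, 128.7]
ee_rot: [0.707, -0.707, -0.001, 0.001]
contact_force: [-7.0, 1.6, 13.1]
gripper_width: 14.6
grasp_force: 60.2
handle angle -33.9 deg r 51.4 [-7.   1.6 13.1] [ 518.1 -269.6  128.7]
```

One turn is done, and it tracks well. Second turn.

```bash
python3 -m pendant '[[-0.0116,-0.0061,0,0,0,0,0],[-0.0128,-0.0028,0,0,0,0,0],[-0.0131,0.0006,0,0,0,0,0],[-0.0125,0.0039,0,0,0,0,0],[-0.0111,0.0071,0,0,0,0,0],[-0.0089,0.0097,0,0,0,0,0],[-0.0061,0.0116,0,0,0,0,0],[-0.0028,0.0128,0,0,0,0,0],[0.0006,0.0131,0,0,0,0,0],[0.0039,0.0125,0,0,0,0,0],[0.0071,0.0111,0,0,0,0,0],[0.0097,0.0089,0,0,0,0,0]]' >/dev/null; python3 ang.py
python3 -m pendant '[[0.0116,0.0061,0,0,0,0,0],[0.0128,0.0028,0,0,0,0,0],[0.0131,-0.0006,0,0,0,0,0],[0.0125,-0.0039,0,0,0,0,0],[0.0111,-0.0071,0,0,0,0,0],[0.0089,-0.0097,0,0,0,0,0],[0.0061,-0.0116,0,0,0,0,0],[0.0028,-0.0128,0,0,0,0,0],[-0.0006,-0.0131,0,0,0,0,0],[-0.0039,-0.0125,0,0,0,0,0],[-0.0071,-0.0111,0,0,0,0,0],[-0.0097,-0.0089,0,0,0,0,0]]' >/dev/null; python3 ang.py
python3 -m pendant '[[0,0,0,0,0,0,0],[0,0,0,0,0,0,0],[0,0,0,0,0,0,0],[0,0,0,0,0,0,0],[0,0,0,0,0,0,0]]'; python3 ang.py
python3 - <<'E'
from h import *
w=arm.get_image("wrist");t=arm.get_image("top")["image"][100:300,150:490]
cv2.imwrite("pics/end.png",np.vstack([cv2.resize(w["image"],(480,300)),cv2.resize(t,(480,282))])[:,:,::-1])
E
```

```text
handle angle 142.5 deg r 48.7 [-2.2  4.8 10.4] [ 436.7 -211.4  128.7]
handle angle -33.9 deg r 51.4 [-7.2  1.3 13.6] [ 518.1 -269.6  128.7]
clock: 18.95
position: [518.6, -268.7, 128.7]
ee_rot: [0.707, -0.707, -0.001, 0.0]
contact_force: [-3.0, 5.2, 10.4]
gripper_width: 14.0
grasp_force: 60.0
handle angle -32.6 deg r 51.3 [-3.   5.2 10.4] [ 518.6 -268.7  128.7]
```

View pics/end.png

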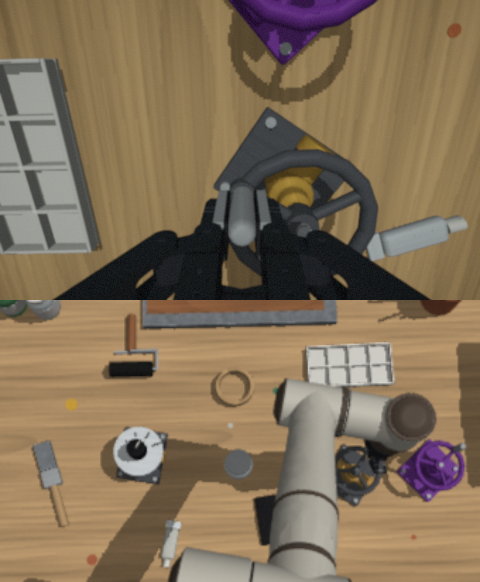

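The handle is held between the fingers (wrist view, around (240,215)), and the bystanders are undisturbed. The handle angle is -32.6° against the stop's -35.4°, which puts the wheel two turns open to within 0.05 rad.

```bash
python3 -c "
from bench import arm
print(arm.job_done())"
```

```text
the job is handed in; nothing more can be done
None
```

I handed the job in at about 19 s of the 67 s allowed: the sleeve is clicked in at three dots, the valve was shut firmly against its stop and reopened two full turns (within about 0.05 rad), and the crank handle is still gripped at about 60 N; the judge returned no verdict.

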